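Lock the toy engine's battery cover with a flat screwdriver

TASK

The battery cover of the demo toy engine on the shop counter is shut but its slotted lock screw is still open. Take the flat-bladed screwdriver (the one with the square handle) out of the tool rack, set it gently on the screw, turn it lightly until the blade drops fully into the slot, then turn the screw clockwise as far as it goes. Put the screwdriver back upright in the rack place it came from, never press or strain the screw hard, and leave the other things on the counter alone.

Things in the scene. Friction and masses are not known exactly. Their poses are not given: they have to be found in the camera images.
- engine: Wooden toy engine 220 x 80 mm on a plinth 260 x 130 x 12 mm, fixed. Origin at the centre of the plinth's underside, x along the engine to its funnel end, z up. Its flat grey battery cover (top 66 mm above the counter) lies in the middle, between the boiler (from x = 55 mm, 136 mm high with funnel) and the cab (from x = -56 mm, 128 mm high).
- screw_top (a point): Middle of the top of the lock screw at rest, 74 mm above the counter; axes as the engine's, not turning with the screw. Round steel head 28 mm across, 8 mm proud of the cover, a straight slot right across it, 5 mm wide, 5 mm deep. The slot's direction is not measured: at the start within 1.0 rad either way of the engine's x axis. The head is sprung: gives 2 mm down at 4 N per mm, then is rigid.
- screw (a joint): Turn of the lock screw, rad, growing as it is turned clockwise seen from above. It starts between 0 and 0.2; its locked stop is at 1.45. It takes 0.05 N m to turn and stays where it is left; beyond the stop, and before it starts to turn, it yields elastically at 0.6 N m per rad. It is damaged if the blade's contacts with it ever carry more than 40 N in all, by pressing or by straining.
- driver: Flat screwdriver, 158 mm long, 0.10 to 0.16 kg, upright in a rack hole, its handle's lower end resting on the plate, tip 10 mm above the counter. Origin at the blade's tip, z up the shank, x along the blade's width. Blade 16 mm wide (x), 3 mm thick (y), 14 mm high; shank 10 mm round; black square handle 28 x 28 mm, flats facing x and y, from 70 to 155 mm above the tip.
- rack: Wooden tool rack fixed to the counter: a plate 55 mm (x) by 150 mm (y), its top 80 mm above the counter, 8 mm thick, on two end walls, open in front and behind. Two through holes 21 mm across, 90 mm apart. Origin under its centre on the counter.
- hole_right (a point): Centre of the rack's -y hole, at the plate's top.
- hole_left (a point): Centre of the rack's +y hole, at the plate's top.
- pick: Bystander: pointed pick with a waisted round black handle (30 mm thick, 58 mm high), 128 mm long, standing in the other rack hole. Origin at its point.
- toy_car: Bystander: wooden toy car 90 x 50 x 50 mm. Origin under its centre.
- peg_doll: Bystander: wooden peg doll 62 mm high, 30 mm across. Origin under its centre.
- toy_ring: Bystander: thick wooden ring 64 mm across, 22 mm high. Origin under its centre.
- marble_tin: Bystander: tin 64 mm across, 75 mm high. Origin under its centre.
- arch_block: Bystander: wooden arch block 70 x 35 x 60 mm. Origin under its centre.

How it is judged:
By the outcome, as a careful person would: the job done as asked, in the order asked, and still so for the second after the job is handed in, with the robot touching nothing.
It also fails if it takes over 72 s, if anything falls off the work surface, if the arm or the gripper's body presses on something with over 40 N, if the wrist force passes 120 N, or if a joint passes its speed limit or range.

ROBOT

A 6-joint arm with a two-finger parallel gripper is mounted at the origin on the work surface. World frame = base frame: x ahead of the robot, y to its left, z up, the work surface at z = 0. Lengths are in m, angles in rad, forces in N, time in s.
With the tool pointing down it reaches from about 0.375 to 0.9 m from the base axis. Payload 3.1 kg.
Tool frame: the origin (TCP) lies at the centre of the arm's flange, where the gripper is bolted on; the fingertips stand robot.tip_extent ahead of it and the grasp point (between the pads) lies 164 mm ahead of it (robot.tip_extent is the distance from the TCP to the fingertips, in m); z points along the fingers, y is the line along which they close (so a half turn about z gives the same grasp; the last joint's range is limited). The gripper opens to 87 mm and grips with 3 to 60 N. Pads are 19 mm wide; open, the fingers measure 117 mm over their backs; the gripper's body (75 mm by 190 mm) begins 51 mm behind the grasp point.
Start: joints at [1.079, 0.527, 1.433, -0, 1.181, -0.178], TCP at [0.193, 0.594, 0.405] pointing down, gripper open.
Joint ranges: [-3.08, 3.08], [-0.75, 2.2], [0.22, 2.44], [-1.43, 4.57], [0, 2.65], [-2.85, 2.85]. Speed limits (rad/s): [2.79, 2.79, 3.14, 3.14, 3.14, 3.14].

INTERFACE

Orientations are given as a unit quaternion [x, y, z, w].
In Python, from rig import get_obs, camera, hand_in, cut_out, robot gives the robot as it stands.
- The arm moves only by the tool step_arm, never from a script. Its argument "rows" is a list of rows, each a list of 6 numbers: the shift along the world's x, y, z in m, then the turn, a rotation vector about the world's x, y, z in degrees. A call has 1 to 12 rows; each row shifts and turns the commanded pose from where the row before left it; what a row does not reach is not made up. A row lasts 1/8 s, in which the tool goes at most 62.5 mm and 10.7 degrees, less where a joint would pass 70% of its speed; a pose out of reach is approached as far as the arm can. A call is refused whole if a number of a shift passes 0.0625 or a number of a turn 10.7, either way. A call with a gripper value outside its range is refused whole. "jaw" is the finger opening in m, from 0 to 0.087, set as the call begins (left out, the last holds). The fingers move at their own pace and stop on an object; "squeeze" is the grip in N (left out, the last holds). Time passes only in rows, so rows that do not move let the fingers close. It gives the time, the measured TCP pose, the force, the opening and the grip force at its end, in the units of the state.
- get_obs(): the state, without advancing time (a new reading comes with each control period).
- camera(name): name is "side" or "top" or "wrist"; returns a dict with "pixels" (384x512x3 uint8, blue, green, red), "depth" (384x512 float32, m along the optical axis (not along the pixel's ray), 0 where there is no reading), "fov_y" (degrees; the focal length in pixels is half the picture's height over the tangent of half this angle, whatever the lens; pixels are square), "cx", "cy" (the principal point, pixels), "extrinsics" (4x4, takes a point from camera to world coordinates); the wrist camera has in their place "mount" (4x4, takes a point from camera to tool coordinates, whose origin is the TCP and whose axes are the flange's). Camera axes: x right, y up, looking along -z (the intrinsics and any distortion apply to the point x, -y, -z); pixel columns grow to the right and rows downward; lengths in m; the calibration is good to about 2 mm. A picture is of the moment at which its call begins: read the wrist's pose just before it.
- hand_in(): hands the job in; it is judged then, once.
Trained networks look in the newest picture that a camera, given by its name, has taken for a name from the list of things; names that differ only in an ending like _2 or _b are one class to them, and where a whole thing is asked for, a point or a joint stands for the part that bears it (a point fixed in the world has none). Each returns a list of dicts, best first, with "confidence" (0 to 1); they miss things now and then, are a little off and sometimes report something else, mostly with a low value. They report only what shows in the picture. A call takes as long as a camera call.
- cut_out(label, camera): "region" (384x512 bool, what is visible of it) and "extent" ([centre column, centre row, width, height] in pixels, round what is visible of it).
The state is a dict: "time": time; "q": joint angles; "joint_velocities": joint speeds; "joint_torque": joint torques, N m; "position": TCP position; "tool_rot": TCP orientation; "ft_force": force on the tool from outside, world axes, zero at the start; "moment": the same for the moment, N m; "grip_width": finger opening in m; "grip_force": force on a finger pad.
Only numpy, scipy, OpenCV 4.12 (cv2) and the standard library are available. Lean on these libraries where they do the work, as an engineer would, in place of code of your own. Each camera call takes 0.05 s, during which the arm holds its last target. There are 200 camera calls.

## Working session

There is one attempt and no reset: what is moved stays moved. The work goes in short steps, Python scripts to look and compute and a tool call to move; the robot and the scene stay as the last step left them, time stands still between calls to the robot, and variables do not carry over. Pictures are saved under pics/ and viewed, at most 10 in all, crops included, and the job is handed in when it is done.

Besides the shell and the picture viewer there is one more tool, called after "Emit:" as name([rows], argument=value, ...), one row to a line, values as JSON. step_arm: Moves the arm, as the interface text tells. Its arguments: {"type":"object","properties":{"rows":{"type":"array"},"jaw":{"type":"number"},"squeeze":{"type":"number"}},"required":["rows"]}

```bash
ls; mkdir -p pics; cat > h.py <<'E'
import numpy as np, cv2
from rig import get_obs, camera, cut_out, robot
from scipy.spatial.transform import Rotation as R
def T_tool(o):
    T=np.eye(4);T[:3,:3]=R.from_quat(o["tool_rot"]).as_matrix();T[:3,3]=o["position"];return T
def cam(name):
    o=get_obs(); c=camera(name)
    c["E"]=c["extrinsics"] if "extrinsics" in c else T_tool(o)@np.array(c["mount"])
    c["f"]=192/np.tan(np.radians(c["fov_y"])/2); return c
def cloud(c):
    v,u=np.mgrid[:384,:512]; d=c["depth"]
    P=np.stack([(u-c["cx"])/c["f"]*d,-(v-c["cy"])/c["f"]*d,-d],-1)
    return P@c["E"][:3,:3].T+c["E"][:3,3]
E
python3 - <<'E'
from h import *
o=get_obs();print(o["time"],o["position"],o["tool_rot"],robot)
ims=[]
for n in ("top","side"):
    c=cam(n);print(n,{k:c[k] for k in c if k not in("pixels","depth")});P=cloud(c)
    np.savez(n+".npz",P=P,img=c["pixels"],E=c["E"],f=c["f"],cx=c["cx"],cy=c["cy"],d=c["depth"])
    cv2.imwrite(f"pics/{n}0.png",c["pixels"])
    for l in ("engine","screw_top","driver","rack","pick","toy_car","peg_doll","toy_ring","marble_tin","arch_block"):
        for r in cut_out(l,n)[:2]:
            m=r["region"]&(c["depth"]>0);q=P[m]
            if len(q): print(n,l,round(r["confidence"],2),np.round(r["extent"]),np.round(np.median(q,0),3),np.round(np.percentile(q,2,axis=0),3),np.round(np.percentile(q,98,axis=0),3))
E
```

```text
pics
0.0 [0.19271771 0.59418448 0.40378329] [ 1.56230335e-01  9.87720060e-01 -1.02686329e-03 -3.33107032e-04] <Robot object at 0x7fd8e395be00>
top {'fov_y': 51.39429873137212, 'cx': 257.1594343860429, 'cy': 185.7814396697743, 'extrinsics': array([[-1.01172077e-02,  9.98397419e-01, -5.56797529e-02,
         4.91028453e-01],
       [-9.99948787e-01, -1.00872905e-02,  8.18335995e-04,
         1.34535055e-01],
       [ 2.55366703e-04,  5.56851807e-02,  9.98448344e-01,
         1.10283918e+00],
       [ 0.00000000e+00,  0.00000000e+00,  0.00000000e+00,
         1.00000000e+00]]), 'E': array([[-1.01172077e-02,  9.98397419e-01, -5.56797529e-02,
         4.91028453e-01],
       [-9.99948787e-01, -1.00872905e-02,  8.18335995e-04,
         1.34535055e-01],
       [ 2.55366703e-04,  5.56851807e-02,  9.98448344e-01,
         1.10283918e+00],
       [ 0.00000000e+00,  0.00000000e+00,  0.00000000e+00,
         1.00000000e+00]]), 'f': np.float64(398.99733303831295)}
top engine 0.71 [376. 180. 114.  69.] [ 0.565 -0.178  0.062] [ 0.494 -0.285  0.009] [ 0.648 -0.058  0.131]
top screw_top 0.96 [37
[... 1842 characters left out ...]
river 0.6 [228. 154.  17.  29.] [0.499 0.275 0.13 ] [0.482 0.265 0.083] [0.517 0.288 0.168]
side rack 0.82 [238. 195.  39.  62.] [0.506 0.196 0.05 ] [ 0.468  0.162 -0.   ] [0.555 0.303 0.082]
side pick 0.72 [244. 181.  12.  21.] [0.52  0.189 0.111] [0.51  0.183 0.082] [0.532 0.198 0.138]
side toy_car 0.81 [201. 238.  24.  36.] [0.417 0.093 0.031] [0.392 0.071 0.001] [0.44  0.159 0.051]
side peg_doll 0.5 [308. 237.   9.  24.] [0.657 0.072 0.031] [0.646 0.066 0.001] [0.669 0.085 0.061]
side marble_tin 0.96 [296. 154.  29.  35.] [0.678 0.351 0.055] [ 0.651  0.339 -0.   ] [0.71  0.401 0.077]
side arch_block 0.66 [192. 148.  28.  29.] [0.406 0.454 0.045] [ 0.373  0.437 -0.001] [0.446 0.487 0.061]
```

```bash
python3 - <<'E'
from h import *
t=np.load("top.npz");s=np.load("side.npz")
a=cv2.resize(t["img"][130:240,160:440],None,fx=2.8,fy=2.8,interpolation=2)
b=cv2.resize(s["img"][250:390,240:350],None,fx=2,fy=2,interpolation=2)
b2=cv2.resize(s["img"][120:230,195:300],None,fx=2.5,fy=2.5,interpolation=2)
im=np.zeros((600,800,3),np.uint8)
im[:a.shape[0],:a.shape[1]]=a
im[310:310+b.shape[0],:b.shape[1]]=b; im[310:310+b2.shape[0],300:300+b2.shape[1]]=b2
cv2.imwrite("pics/c0.png",im)
def rect(P,zlo,zhi,box):
    q=P[(P[...,2]>zlo)&(P[...,2]<zhi)&(P[...,0]>box[0])&(P[...,0]<box[1])&(P[...,1]>box[2])&(P[...,1]<box[3])][:,:2]
    return len(q),[np.round(x,4) for x in cv2.minAreaRect((q*1000).astype(np.float32))],q.mean(0)
P=t["P"]
print("handle",rect(P,.150,.180,(.47,.54,.25,.32)))
print("pick",rect(P,.125,.15,(.49,.55,.16,.22)))
print("rackplate",rect(P,.07,.09,(.45,.57,.14,.33)))
print("cover",rect(P,.056,.070,(.5,.64,-.3,-.05)))
print("head",rect(P,.0705,.082,(.55,.6,-.21,-.15)))
print("plinth+",rect(P,.006,.2,(.46,.7,-.33,-.02)))
print("high",rect(P,.115,.14,(.46,.7,-.33,-.02)), "funnel",rect(P,.13,.14,(.46,.7,-.33,-.02)))
E
```

```text
handle (152, [array([500.8639, 284.2346]), array([28.3092, 27.9583]), np.float64(33.9718)], array([0.50068992, 0.28310251]))
pick (77, [array([522.2654, 196.5464]), array([21.9622, 22.1102]), np.float64(0.0107)], array([0.52318999, 0.19624734]))
rackplate (976, [array([512.3071, 240.8375]), array([ 55.2528, 150.2126]), np.float64(14.5891)], array([0.51319822, 0.23361976]))
cover (1622, [array([ 574.3967, -175.8388]), array([210.4305, 106.4077]), np.float64(74.7055)], array([ 0.5704266 , -0.17525741]))
head (86, [array([ 574.7067, -177.7562]), array([59.8439, 26.1793]), np.float64(59.216)], array([ 0.57374761, -0.18079387]))
plinth+ (4861, [array([ 584.4066, -184.1049]), array([224.7488, 299.3273]), np.float64(3.7227)], array([ 0.56742515, -0.17409522]))
high (1046, [array([ 572.4549, -182.943 ]), array([220.1258,  90.36  ]), np.float64(74.4496)], array([ 0.55902996, -0.22899709])) funnel (153, [array([ 571.4901, -187.2096]), array([205.063 ,  85.5264]), np.float64(74.1749)], array([ 0.57175623, -0.19242014]))
```

View pics/c0.png

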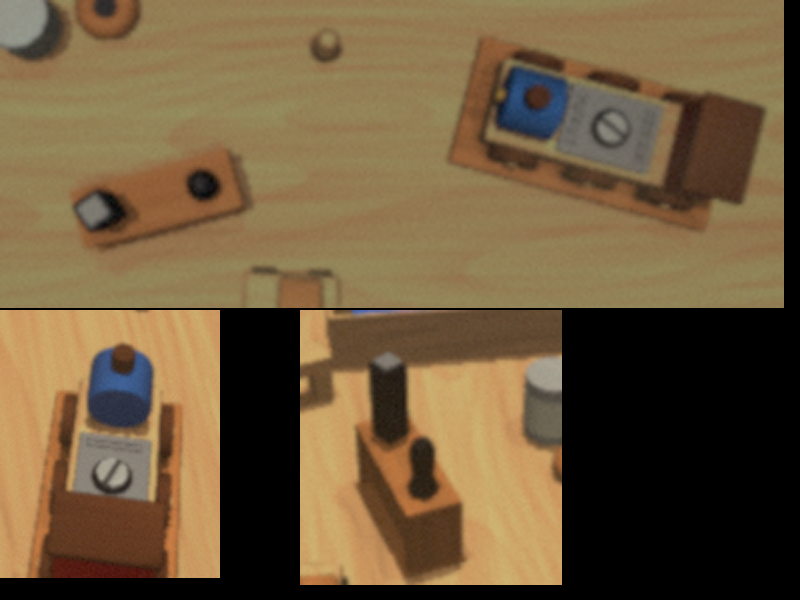

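Top view: the engine's funnel points to world +y (about 74.6°). The screw is at about (0.574, -0.180), with its slot at about 130° in world. The driver is in the +y rack hole, with its handle at 34°.

```bash
python3 - <<'E'
from h import *
c=cam("wrist");print(np.round(c["mount"],3),c["fov_y"],c["cx"],c["cy"],robot.tip_extent)
E
```

```text
[[-0.     0.969  0.247  0.066]
 [ 1.     0.    -0.     0.001]
 [-0.     0.247 -0.969  0.02 ]
 [ 0.     0.     0.     1.   ]] 58.13181964657943 247.9949208300891 191.2925177183367 0.1822
```

Emit:
step_arm([
  [0.03, -0.06, 0.02, 0, 0, -7],
  [0.03, -0.06, 0.02, 0, 0, -7],
  [0.03, -0.06, 0.02, 0, 0, -7],
  [0.03, -0.06, 0, 0, 0, -7],
  [0.03, -0.06, 0, 0, 0, -7],
  [0.03, -0.06, 0, 0, 0, 0],
  [0.03, -0.06, 0, 0, 0, 0],
  [0.03, -0.06, 0, 0, 0, 0],
  [0.03, -0.06, 0, 0, 0, 0],
  [0.02, -0.06, 0, 0, 0, 0],
  [0.01, -0.06, 0, 0, 0, 0],
])

```text
time: 2.52
position: [0.4715, -0.0232, 0.4586]
tool_rot: [0.446, 0.895, 0.0, 0.001]
ft_force: [1.7, 0.4, 0.6]
grip_width: 0.0867
grip_force: 0.0
```

Emit:
step_arm([
  [0.03, -0.05, -0.02, 0, 0, 0],
  [0.03, -0.05, -0.02, 0, 0, 0],
  [0.03, -0.05, -0.02, 0, 0, 0],
  [0, 0, 0, 0, 0, 0],
  [0, 0, 0, 0, 0, 0],
])

```text
time: 3.15
position: [0.5603, -0.1707, 0.398]
tool_rot: [0.446, 0.895, 0.0, -0.001]
ft_force: [-0.1, -0.4, 0.5]
grip_width: 0.087
grip_force: 0.0
```

```bash
python3 - <<'E'
from h import *
o=get_obs();print(o["time"],o["position"],np.abs(o["joint_velocities"]).max(),o["ft_force"],o["q"])
c=cam("wrist");P=cloud(c);np.savez("w1.npz",P=P,img=c["pixels"],E=c["E"],f=c["f"],cx=c["cx"],cy=c["cy"])
# rectified view at z=0.074 plane, 0.25 mm/px, world: col=+x, row=-y
x0,y0,s,n=.5735,-.180,.00025,320
j,i=np.meshgrid(np.arange(n),np.arange(n))
W=np.stack([x0+(j-n/2)*s,y0-(i-n/2)*s,np.full(j.shape,.074)],-1)
C=(W-c["E"][:3,3])@c["E"][:3,:3]
u=C[...,0]/-C[...,2]*c["f"]+c["cx"];v=-C[...,1]/-C[...,2]*c["f"]+c["cy"]
r=cv2.remap(c["pixels"],u.astype(np.float32),v.astype(np.float32),1)
full=c["pixels"]; im=np.zeros((384,512+320,3),np.uint8); im[:,:512]=full; im[:320,512:]=r
cv2.imwrite("pics/w1.png",cv2.resize(im,None,fx=.96,fy=.96)); cv2.imwrite("r1.png",r)
z=P[...,2];q=P[(z>.0708)&(z<.08)&(np.hypot(P[...,0]-x0,P[...,1]-y0)<.022)]
print("head",len(q),q.mean(0),cv2.minEnclosingCircle((q[:,:2]*1000).astype(np.float32)))
sl=P[(z<.0705)&(np.hypot(P[...,0]-q[:,0].mean(),P[...,1]-q[:,1].mean())<.012)][:,:2]*1000
print(len(sl),cv2.fitLine(sl.astype(np.float32),cv2.DIST_L2,0,.01,.01).ravel())
g=cv2.cvtColor(r,6);print(cv2.HoughCircles(cv2.GaussianBlur(g,(5,5),0),3,1,100,param1=80,param2=15,minRadius=48,maxRadius=64))
E
```

```text
3.15 [ 0.56029681 -0.17068782  0.39797935] 0.030024122308619165 [-0.13304019 -0.39307696  0.49532178] [-4.86463248e-01  4.82590777e-01  1.54048345e+00  4.81588576e-04
  1.12041979e+00 -1.13227138e+00]
head 588 [ 0.57290411 -0.17951429  0.07353642] ((573.2799072265625, -180.1147003173828), 14.251266479492188)
111 [   0.6304983     0.77619064  574.00085    -180.40579   ]
[[[159.5 158.5  55.7]]]
```

View pics/w1.png

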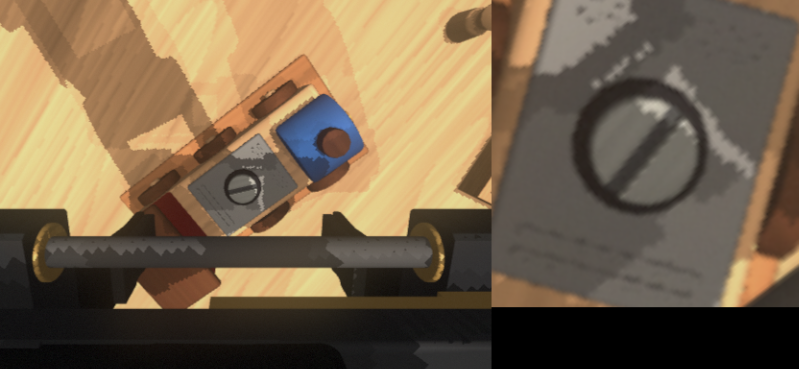

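The wrist view shows the screw at about (243,186). Its slot is at 51° in the rectified view, and the depth fit agrees. Next I go above the driver.

Emit:
step_arm([
  [-0.005, 0.045, 0.02, 0, 0, -3],
  [-0.005, 0.045, 0.02, 0, 0, 0],
  [-0.005, 0.06, 0, 0, 0, 0],
  [-0.005, 0.06, 0, 0, 0, 0],
  [-0.005, 0.06, 0, 0, 0, 0],
  [-0.01, 0.06, 0, 0, 0, 0],
  [-0.01, 0.06, 0, 0, 0, 0],
  [-0.01, 0.04, 0, 0, 0, 0],
  [-0.005, 0.024, 0, 0, 0, 0],
  [0, 0, 0, 0, 0, 0],
  [0, 0, 0, 0, 0, 0],
])

```text
time: 4.58
position: [0.4998, 0.283, 0.439]
tool_rot: [0.469, 0.883, -0.0, 0.0]
ft_force: [-0.5, -0.8, -0.4]
grip_width: 0.0867
grip_force: 0.0
```

```bash
python3 - <<'E'
from h import *
o=get_obs();print(o["time"],o["position"],np.abs(o["joint_velocities"]).max(),o["ft_force"],R.from_quat(o["tool_rot"]).as_matrix()[:,1])
c=cam("wrist");P=cloud(c)
def rectify(img,E,f,cx,cy,x0,y0,z,s=.00025,n=320):
    j,i=np.meshgrid(np.arange(n),np.arange(n))
    C=(np.stack([x0+(j-n/2)*s,y0-(i-n/2)*s,np.full(j.shape,z)],-1)-E[:3,3])@E[:3,:3]
    return cv2.remap(img,(C[...,0]/-C[...,2]*f+cx).astype(np.float32),(C[...,1]/C[...,2]*f+cy).astype(np.float32),1)
im=np.zeros((384,832,3),np.uint8); im[:,:512]=c["pixels"]; im[:320,512:]=rectify(c["pixels"],c["E"],c["f"],c["cx"],c["cy"],.5008,.2835,.165)
cv2.imwrite("pics/w2.png",cv2.resize(im,None,fx=.96,fy=.96))
z=P[...,2]
def box(l,h,b): 
    q=P[(z>l)&(z<h)&(P[...,0]>b[0])&(P[...,0]<b[1])&(P[...,1]>b[2])&(P[...,1]<b[3])]
    print(len(q),q.mean(0),cv2.minAreaRect((q[:,:2]*1000).astype(np.float32)))
box(.155,.18,(.46,.54,.24,.33)); box(.072,.088,(.44,.58,.14,.34))
t=np.load("top.npz"); g=cv2.cvtColor(rectify(t["img"],t["E"],t["f"],t["cx"],t["cy"],.5733,-.18,.074,s=.0005,n=60),6)
# darkest line through centre
for a in range(0,180,15):
    k=np.linspace(-18,18,37);print(a,round(float(np.mean([g[int(round(30-q*np.sin(np.radians(a)))),int(round(30+q*np.cos(np.radians(a))))] for q in k])),1),end='; ')
E
```

```text
4.575 [0.49978996 0.28303716 0.43898819] 0.02454848381329936 [-0.46665222 -0.84649285 -0.42067835] [8.28145084e-01 5.60513690e-01 3.51320882e-04]
1322 [0.50019131 0.28745145 0.16576294] ((501.0982360839844, 286.3694763183594), (27.733972549438477, 27.24459457397461), 33.911834716796875)
4190 [0.50578864 0.25609737 0.07989714] ((512.6464233398438, 242.1171417236328), (55.141357421875, 150.23744201660156), 14.454887390136719)
0 111.7; 15 106.2; 30 97.8; 45 90.2; 60 92.3; 75 101.3; 90 109.2; 105 113.6; 120 115.6; 135 116.4; 150 116.2; 165 115.4;
```

View pics/w2.png

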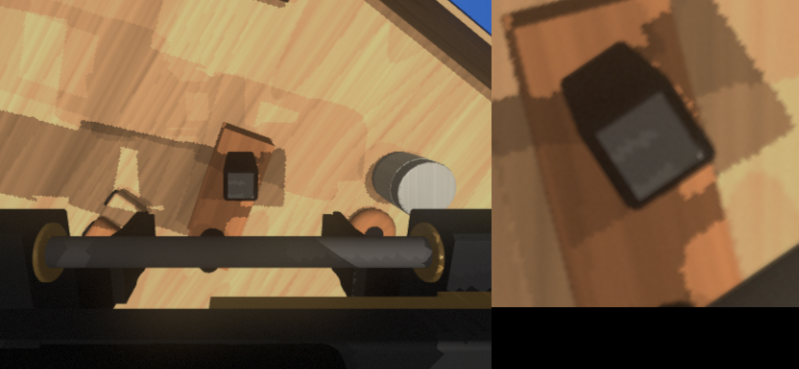

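The wrist view shows the driver handle top at about (240,185), centre about (0.501, 0.285). Its flats line up with the jaw at 34°. I descend and grip.

Emit:
step_arm([
  [0.001, 0.002, -0.04, 0, 0, 0],
  [0, 0, -0.05, 0, 0, 0],
  [0, 0, -0.03, 0, 0, 0],
  [0, 0, -0.02, 0, 0, 0],
  [0, 0, -0.01, 0, 0, 0],
  [0, 0, 0, 0, 0, 0],
])

```text
time: 5.38
position: [0.5019, 0.2844, 0.2881]
tool_rot: [0.47, 0.883, -0.0, -0.0]
ft_force: [0.4, 0.2, 0.3]
grip_width: 0.0871
grip_force: 0.0
```

Emit:
step_arm([
  [0, 0, 0, 0, 0, 0],
  [0, 0, 0, 0, 0, 0],
  [0, 0, 0, 0, 0, 0],
  [0, 0, 0, 0, 0, 0],
  [0, 0, 0, 0, 0, 0],
  [0, 0, 0, 0, 0, 0],
], jaw=0.02, squeeze=25)

```text
time: 6.12
position: [0.5017, 0.2851, 0.2883]
tool_rot: [0.469, 0.883, -0.0, 0.0]
ft_force: [-0.7, -0.9, 1.0]
grip_width: 0.0349
grip_force: 0.0
```

Emit:
step_arm([
  [0, 0, 0, 0, 0, 0],
  [0, 0, 0, 0, 0, 0],
  [0, 0, 0, 0, 0, 0],
  [0, 0, 0, 0, 0, 0],
])

```text
time: 6.62
position: [0.5016, 0.285, 0.2883]
tool_rot: [0.469, 0.883, -0.0, -0.0]
ft_force: [0.2, -0.3, 0.1]
grip_width: 0.0276
grip_force: 25.0
```

Emit:
step_arm([
  [0, 0, 0.015, 0, 0, 0],
  [0, 0, 0.025, 0, 0, 0],
  [0, 0, 0.04, 0, 0, 0],
  [0, 0, 0.05, 0, 0, 0],
  [0, 0, 0.05, 0, 0, 0],
  [0, -0.03, 0, 0, 0, -7],
  [0.009, -0.055, 0, 0, 0, -7],
  [0.009, -0.055, 0, 0, 0, -7],
  [0.009, -0.055, 0, 0, 0, -7],
  [0.009, -0.055, 0, 0, 0, -7],
  [0.009, -0.055, 0, 0, 0, -7],
  [0, 0, 0, 0, 0, 0],
])

```text
time: 8.12
position: [0.5473, -0.0236, 0.4693]
tool_rot: [0.757, 0.654, 0.0, 0.001]
ft_force: [-1.0, 0.1, -1.2]
grip_width: 0.0278
grip_force: 25.0
```

```bash
python3 - <<'E'
from h import *
for k in range(1):
    o=get_obs();T=T_tool(o);print(o["time"],o["position"],o["ft_force"],np.degrees(np.arctan2(T[1,1],T[0,1])))
c=cam("side");tip=T@[0,0,.164+.115,1]
C=np.linalg.inv(c["E"])@tip;u=C[0]/-C[2]*c["f"]+c["cx"];v=C[1]/C[2]*c["f"]+c["cy"];print("tip px",u,v,tip)
u0,v0=int(u)-35,int(v)-50
a=cv2.resize(c["pixels"][v0:v0+75,u0:u0+70],None,fx=7,fy=7,interpolation=0);cv2.imwrite("pics/s1.png",a);print(u0,v0)
E
```

```text
8.125 [ 0.54729893 -0.02363523  0.4692784 ] [-1.02679346  0.1397699  -1.22942727] -8.31909972787006
tip px 269.7746432485709 222.3340671531236 [ 0.54791335 -0.02405763  0.1902794   1.        ]
234 172
```

View pics/s1.png

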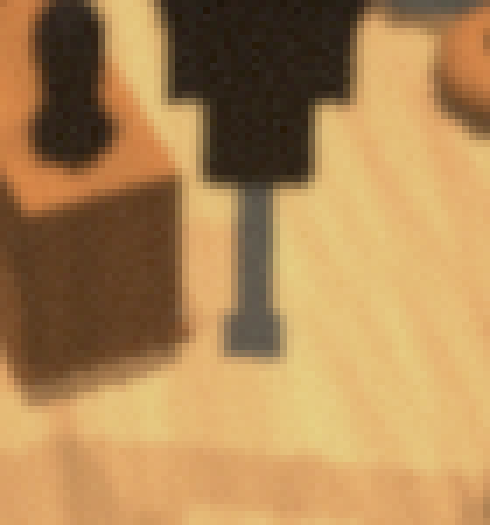

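The side view shows the blade edge full width, about 8.5 px (16 mm), at crop (250,335). So the blade lies along the jaw axis (tool y), and its tip is where predicted. Now I go over the screw with the blade at 63°, 12° short of the slot.

Emit:
step_arm([
  [0.006, -0.04, 0, 0, 0, 10],
  [0.006, -0.04, 0, 0, 0, 10],
  [0.006, -0.04, 0, 0, 0, 10],
  [0.006, -0.036, 0, 0, 0, 10],
  [0.002, 0, -0.02, 0, 0, 10],
  [0, 0, -0.03, 0, 0, 10.5],
  [0, 0, -0.03, 0, 0, 10.5],
  [0, 0, -0.02, 0, 0, 0],
  [0, 0, 0, 0, 0, 0],
  [0, 0, 0, 0, 0, 0],
])

```text
time: 9.43
position: [0.5732, -0.1751, 0.3695]
tool_rot: [0.233, 0.973, -0.0, 0.001]
ft_force: [-0.1, 0.4, -0.8]
grip_width: 0.0279
grip_force: 25.0
```

```bash
python3 - <<'E'
from h import *
o=get_obs();T=T_tool(o);print(o["time"],o["position"],o["ft_force"],o["moment"],np.degrees(np.arctan2(T[1,1],T[0,1])),T[:3,2],o["q"][5])
tip=T@[0,0,.279,1];print(tip)
ims=[]
for n in("wrist","side"):
    c=cam(n)
    for nm,p in(("tip",tip),("screw",np.array([.5733,-.18,.074,1]))):
        C=np.linalg.inv(c["E"])@p;u=C[0]/-C[2]*c["f"]+c["cx"];v=C[1]/C[2]*c["f"]+c["cy"];print(n,nm,u,v)
    u0,v0=int(u)-28,int(v)-35;print(u0,v0,c["f"]/-C[2])
    ims.append(cv2.resize(c["pixels"][v0:v0+70,u0:u0+56],None,fx=7,fy=7,interpolation=0))
cv2.imwrite("pics/t1.png",np.hstack(ims))
E
```

```text
9.425 [ 0.57322549 -0.1750768   0.36948912] [-0.10222932  0.44564383 -0.81700215] [ 0.07338494  0.02504571 -0.0164019 ] 63.1057217437502 [ 1.64708467e-03 -6.03913102e-04 -9.99998461e-01] -1.5842724339588954
[ 0.57368502 -0.17524529  0.09048955  1.        ]
wrist tip 246.44098222481065 192.02641917892137
wrist screw 241.14355956884654 189.12636251456541
213 154 1218.5513693636976
side tip 296.5107318931639 321.8435524187295
side screw 296.2991972110992 329.5136682501151
268 294 566.2267072219503
```

View pics/t1.png

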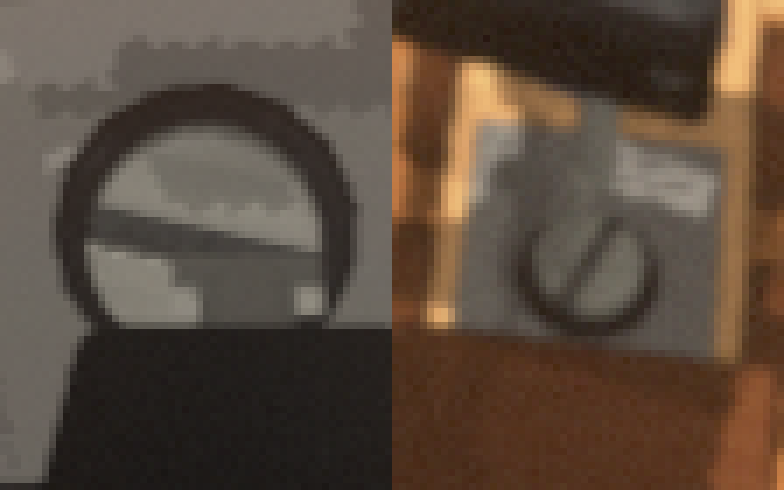

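In the wrist crop the screw face centre is at (242,189), and the blade tip centre is at (248,192). That matches the prediction within about 0.6 mm. I correct this and descend gently.

Emit:
step_arm([
  [-0.0006, -0.0053, 0, 0, 0, 5],
  [0, 0, -0.006, 0, 0, 0],
  [0, 0, -0.005, 0, 0, 0],
  [0, 0, -0.002, 0, 0, 0],
  [0, 0, 0, 0, 0, 0],
  [0, 0, 0, 0, 0, 0],
])

```text
time: 10.28
position: [0.5722, -0.1812, 0.3553]
tool_rot: [0.191, 0.982, 0.0, 0.0]
ft_force: [0.2, -0.8, -1.1]
grip_width: 0.0277
grip_force: 25.0
```

```bash
cat > st.py <<'E'
from h import *
o=get_obs();T=T_tool(o)
print(o["time"],"tip",np.round((T@[0,0,.279,1])[:3]*1000,2),"psi",round(np.degrees(np.arctan2(T[1,1],T[0,1])),2),"F",np.round(o["ft_force"],2),"M",np.round(o["moment"],3),"q6",round(o["q"][5],3),"grip",o["grip_force"])
E
python3 st.py
```

```text
10.275 tip [ 572.19 -181.21   76.34] psi 68.02 F [ 0.19 -0.81 -1.14] M [-0.019 -0.032  0.001] q6 -1.68 grip 24.99818324809894
```

Emit:
step_arm([
  [0.0009, 0.0008, -0.001, 0, 0, 0],
  [0, 0, 0, 0, 0, 0],
  [0, 0, -0.001, 0, 0, 0],
  [0, 0, 0, 0, 0, 0],
])

```text
time: 10.78
position: [0.573, -0.1805, 0.3532]
tool_rot: [0.191, 0.982, -0.0, -0.0]
ft_force: [0.5, 1.1, -1.8]
grip_width: 0.0282
grip_force: 25.0
```

```bash
python3 st.py
```

```text
10.775 tip [ 572.91 -180.45   74.24] psi 68.02 F [ 0.5   1.11 -1.84] M [0.027 0.024 0.   ] q6 -1.678 grip 24.998070801375434
```

Emit:
step_arm([
  [0, 0, -0.0007, 0, 0, 0],
  [0, 0, 0, 0, 0, 0],
  [0, 0, 0, 0, 0, 0],
])

```text
time: 11.15
position: [0.573, -0.1805, 0.3526]
tool_rot: [0.191, 0.982, 0.0, 0.0]
ft_force: [-0.1, -0.6, -1.7]
grip_width: 0.0279
grip_force: 25.0
```

Emit:
step_arm([
  [0, 0, -0.0007, 0, 0, 0],
  [0, 0, 0, 0, 0, 0],
  [0, 0, 0, 0, 0, 0],
])

```text
time: 11.52
position: [0.573, -0.1805, 0.352]
tool_rot: [0.191, 0.982, -0.0, 0.0]
ft_force: [0.2, 0.6, -1.1]
grip_width: 0.0279
grip_force: 25.0
```

Emit:
step_arm([
  [0, 0, -0.0007, 0, 0, 0],
  [0, 0, 0, 0, 0, 0],
  [0, 0, 0, 0, 0, 0],
])

```text
time: 11.9
position: [0.5731, -0.1805, 0.3514]
tool_rot: [0.191, 0.982, -0.0, 0.0]
ft_force: [-0.0, -0.4, 1.0]
grip_width: 0.0278
grip_force: 25.0
```

Emit:
step_arm([
  [0, 0, -0.0005, 0, 0, 0],
  [0, 0, 0, 0, 0, 0],
  [0, 0, 0, 0, 0, 0],
])

```text
time: 12.28
position: [0.5731, -0.1805, 0.3509]
tool_rot: [0.191, 0.982, -0.0, 0.0]
ft_force: [0.2, 0.7, 1.8]
grip_width: 0.0278
grip_force: 25.0
```

Contact reads about +3 N over the baseline, so I turn lightly clockwise.

Emit:
step_arm([
  [0, 0, -0.0003, 0, 0, -3],
  [0, 0, 0, 0, 0, -3],
  [0, 0, 0, 0, 0, -2],
  [0, 0, 0, 0, 0, 0],
  [0, 0, 0, 0, 0, 0],
])

```text
time: 12.9
position: [0.5729, -0.1804, 0.3504]
tool_rot: [0.258, 0.966, -0.0, -0.0]
ft_force: [-1.1, 0.5, 3.2]
grip_width: 0.0281
grip_force: 25.0
```

Emit:
step_arm([
  [0, 0, 0, 0, 0, -2],
  [0, 0, 0, 0, 0, -2],
  [0, 0, 0, 0, 0, 0],
  [0, 0, 0, 0, 0, 0],
])

```text
time: 13.4
position: [0.5731, -0.1804, 0.3501]
tool_rot: [0.292, 0.956, 0.0, -0.0]
ft_force: [0.9, 0.6, -0.5]
grip_width: 0.0277
grip_force: 25.0
```

Emit:
step_arm([
  [0, 0, 0, 0, 0, -2],
  [0, 0, 0, 0, 0, -2],
  [0, 0, 0, 0, 0, 0],
  [0, 0, 0, 0, 0, 0],
])

```text
time: 13.9
position: [0.573, -0.1805, 0.3504]
tool_rot: [0.325, 0.946, -0.0, 0.0]
ft_force: [-0.2, -0.4, -0.9]
grip_width: 0.0278
grip_force: 25.0
```

The force fell back to baseline, so the blade has entered the slot. I lower it to the bottom.

Emit:
step_arm([
  [0, 0, -0.001, 0, 0, 0],
  [0, 0, -0.001, 0, 0, 0],
  [0, 0, 0, 0, 0, 0],
  [0, 0, 0, 0, 0, 0],
])

```text
time: 14.4
position: [0.573, -0.1805, 0.3484]
tool_rot: [0.325, 0.946, -0.0, -0.0]
ft_force: [0.2, 0.3, -1.7]
grip_width: 0.0276
grip_force: 25.0
```

Emit:
step_arm([
  [0, 0, -0.001, 0, 0, 0],
  [0, 0, 0, 0, 0, 0],
  [0, 0, 0, 0, 0, 0],
])

```text
time: 14.78
position: [0.573, -0.1804, 0.3474]
tool_rot: [0.325, 0.946, -0.0, -0.0]
ft_force: [0.0, -0.6, -0.8]
grip_width: 0.0278
grip_force: 25.0
```

Emit:
step_arm([
  [0, 0, -0.0006, 0, 0, 0],
  [0, 0, 0, 0, 0, 0],
  [0, 0, 0, 0, 0, 0],
])

```text
time: 15.15
position: [0.573, -0.1805, 0.3469]
tool_rot: [0.325, 0.946, -0.0, 0.0]
ft_force: [-0.1, -0.5, -0.0]
grip_width: 0.0275
grip_force: 25.0
```

Emit:
step_arm([
  [0, 0, -0.0006, 0, 0, 0],
  [0, 0, 0, 0, 0, 0],
  [0, 0, 0, 0, 0, 0],
])

```text
time: 15.52
position: [0.573, -0.1805, 0.3464]
tool_rot: [0.325, 0.946, -0.0, 0.0]
ft_force: [-0.7, -0.1, 1.0]
grip_width: 0.028
grip_force: 25.0
```

Seated at the slot floor. I turn clockwise.

Emit:
step_arm([
  [0, 0, -0.0003, 0, 0, -4],
  [0, 0, 0, 0, 0, -4],
  [0, 0, 0, 0, 0, -4],
  [0, 0, 0, 0, 0, -4],
  [0, 0, 0, 0, 0, 0],
  [0, 0, 0, 0, 0, 0],
])

```text
time: 16.27
position: [0.5731, -0.1806, 0.3462]
tool_rot: [0.453, 0.891, -0.0, 0.0]
ft_force: [-0.3, -0.6, 2.1]
grip_width: 0.0278
grip_force: 25.0
```

```bash
python3 st.py
```

```text
16.275 tip [ 573.3  -180.74   67.19] psi 36.09 F [-0.29 -0.65  2.09] M [-0.108  0.101  0.045] q6 -1.121 grip 24.99839592492208
```

Emit:
step_arm([
  [0, 0, 0, 0, 0, -5],
  [0, 0, 0, 0, 0, -5],
  [0, 0, 0, 0, 0, -5],
  [0, 0, 0, 0, 0, -5],
  [0, 0, 0, 0, 0, 0],
  [0, 0, 0, 0, 0, 0],
])

```text
time: 17.02
position: [0.573, -0.1807, 0.3461]
tool_rot: [0.601, 0.799, -0.0, 0.0]
ft_force: [-0.4, -2.5, 3.1]
grip_width: 0.0281
grip_force: 25.0
```

```bash
python3 st.py
```

```text
17.025 tip [ 573.1  -180.91   67.08] psi 16.12 F [-0.4  -2.48  3.15] M [-0.449  0.19   0.079] q6 -0.772 grip 24.998348905937746
```

Emit:
step_arm([
  [-0.0002, -0.0005, 0, 0, 0, -5],
  [0, 0, 0, 0, 0, -5],
  [0, 0, 0, 0, 0, -5],
  [0, 0, 0, 0, 0, -5],
  [0, 0, 0, 0, 0, 0],
  [0, 0, 0, 0, 0, 0],
])

```text
time: 17.77
position: [0.5728, -0.181, 0.346]
tool_rot: [0.731, 0.683, -0.0, 0.0]
ft_force: [-1.0, -1.2, 2.0]
grip_width: 0.0277
grip_force: 25.0
```

```bash
python3 st.py
```

```text
17.775 tip [ 572.86 -181.13   67.01] psi -3.88 F [-0.96 -1.18  1.98] M [-0.418  0.245  0.09 ] q6 -0.424 grip 24.998411822598428
```

Emit:
step_arm([
  [0, 0, 0, 0, 0, -5],
  [0, 0, 0, 0, 0, -5],
  [0, 0, 0, 0, 0, -3],
  [0, 0, 0, 0, 0, 0],
  [0, 0, 0, 0, 0, 0],
])

```text
time: 18.4
position: [0.5728, -0.1811, 0.3459]
tool_rot: [0.803, 0.596, -0.0, 0.0]
ft_force: [-1.3, -2.0, 3.8]
grip_width: 0.0281
grip_force: 25.0
```

```bash
python3 st.py
```

```text
18.4 tip [ 572.72 -181.15   66.93] psi -16.9 F [-1.28 -2.03  3.79] M [-0.51   0.382  0.077] q6 -0.197 grip 24.998398502357304
```

Emit:
step_arm([
  [-0.0003, -0.0005, 0, 0, 0, -4],
  [0, 0, 0, 0, 0, -4],
  [0, 0, 0, 0, 0, 0],
  [0, 0, 0, 0, 0, 0],
])

```text
time: 18.9
position: [0.5725, -0.1813, 0.3459]
tool_rot: [0.843, 0.538, 0.0, -0.0]
ft_force: [-0.4, -1.3, 2.9]
grip_width: 0.0278
grip_force: 25.0
```

```bash
python3 st.py
```

```text
18.9 tip [ 572.55 -181.27   66.93] psi -24.9 F [-0.36 -1.26  2.89] M [-0.285  0.337  0.023] q6 -0.058 grip 24.998487106058747
```

Emit:
step_arm([
  [0, 0, 0, 0, 0, -2],
  [0, 0, 0, 0, 0, -2],
  [0, 0, 0, 0, 0, 0],
  [0, 0, 0, 0, 0, 0],
])

```text
time: 19.4
position: [0.5725, -0.1814, 0.3459]
tool_rot: [0.862, 0.508, 0.0, -0.0]
ft_force: [-0.7, 0.3, 4.2]
grip_width: 0.0279
grip_force: 25.0
```

```bash
python3 st.py
```

```text
19.4 tip [ 572.46 -181.28   66.89] psi -28.97 F [-0.73  0.27  4.18] M [-0.135  0.272  0.03 ] q6 0.013 grip 24.998455139575526
```

Emit:
step_arm([
  [0, 0, 0, 0, 0, -2],
  [0, 0, 0, 0, 0, -2],
  [0, 0, 0, 0, 0, 0],
  [0, 0, 0, 0, 0, 0],
])

```text
time: 19.9
position: [0.5725, -0.1814, 0.3459]
tool_rot: [0.879, 0.477, -0.0, -0.0]
ft_force: [-0.7, -0.7, 2.8]
grip_width: 0.028
grip_force: 25.0
```

```bash
python3 st.py
```

```text
19.9 tip [ 572.41 -181.3    66.88] psi -32.98 F [-0.66 -0.73  2.83] M [-0.064  0.336  0.08 ] q6 0.083 grip 24.998426340753213
```

Emit:
step_arm([
  [0, 0, 0, 0, 0, -2],
  [0, 0, 0, 0, 0, -2],
  [0, 0, 0, 0, 0, 0],
  [0, 0, 0, 0, 0, 0],
])

```text
time: 20.4
position: [0.5725, -0.1814, 0.3459]
tool_rot: [0.895, 0.446, -0.0, -0.0]
ft_force: [-1.8, 0.2, 3.1]
grip_width: 0.0273
grip_force: 25.0
```

```bash
python3 st.py
```

```text
20.4 tip [ 572.38 -181.34   66.87] psi -36.98 F [-1.84  0.24  3.06] M [-0.063  0.412  0.043] q6 0.153 grip 24.998321811435744
```

Emit:
step_arm([
  [0, 0, 0, 0, 0, -2],
  [0, 0, 0, 0, 0, -2],
  [0, 0, 0, 0, 0, 0],
  [0, 0, 0, 0, 0, 0],
])

```text
time: 20.9
position: [0.5724, -0.1814, 0.3459]
tool_rot: [0.91, 0.415, -0.0, -0.0]
ft_force: [-1.8, 0.8, 3.7]
grip_width: 0.0274
grip_force: 25.0
```

```bash
python3 st.py
```

```text
20.9 tip [ 572.32 -181.34   66.86] psi -40.98 F [-1.77  0.75  3.7 ] M [0.051 0.512 0.021] q6 0.222 grip 24.998368732631207
```

Emit:
step_arm([
  [-0.0003, 0, 0, 0, 0, -2],
  [0, 0, 0, 0, 0, -2],
  [0, 0, 0, 0, 0, 0],
  [0, 0, 0, 0, 0, 0],
])

```text
time: 21.4
position: [0.5722, -0.1814, 0.3459]
tool_rot: [0.924, 0.383, 0.0, -0.0]
ft_force: [-1.7, 0.9, 3.6]
grip_width: 0.028
grip_force: 25.0
```

```bash
python3 - <<'E'
from h import *
M=[]
for i in range(6):
    c=cam("wrist"); o=get_obs(); M.append(np.r_[o["ft_force"],o["moment"]])
print(np.round(np.mean(M,0),3),np.round(np.std(M,0),3)); T=T_tool(get_obs())
C=np.linalg.inv(c["E"])@[.5733,-.18,.074,1];u=C[0]/-C[2]*c["f"]+c["cx"];v=C[1]/C[2]*c["f"]+c["cy"]
u0,v0=int(u)-35,int(v)-35
cv2.imwrite("pics/t2.png",cv2.resize(c["pixels"][v0:v0+60,u0:u0+70],None,fx=8,fy=8,interpolation=2))
E
```

```text
[-0.86   0.81   3.41   0.162  0.402  0.083] [0.52  0.65  0.327 0.04  0.024 0.014]
```

View pics/t2.png

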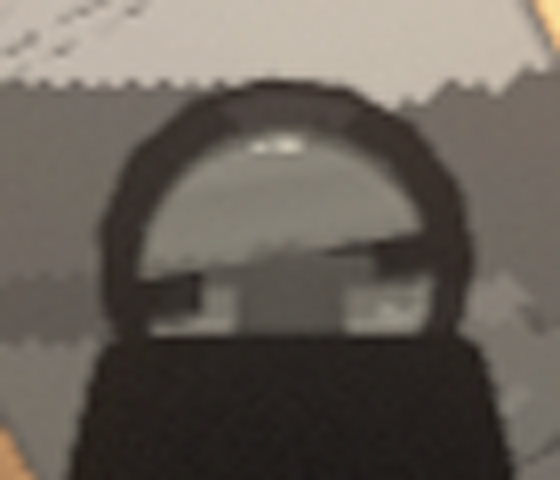

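The wrist crop shows the blade in the slot, with the slot line about 9° counter-clockwise of the blade, so the clearance is taken up and it is driving. I turn a little more and check the slope of the torque.

Emit:
step_arm([
  [0, 0, 0, 0, 0, -2],
  [0, 0, 0, 0, 0, -2],
  [0, 0, 0, 0, 0, 0],
])

```text
time: 22.08
position: [0.5722, -0.1814, 0.3459]
tool_rot: [0.937, 0.35, -0.0, -0.0]
ft_force: [-1.0, 0.9, 3.3]
grip_width: 0.0275
grip_force: 25.0
```

```bash
cat > av.py <<'E'
from h import *
M=[]
for i in range(6):
    camera("top"); o=get_obs(); M.append(np.r_[o["ft_force"],o["moment"]])
print(np.round(np.mean(M,0),3)); exec(open("st.py").read())
E
python3 av.py
```

```text
[-0.798  1.145  3.363  0.225  0.412  0.061]
22.375 tip [ 572.15 -181.38   66.9 ] psi -48.98 F [-1.52  0.98  2.3 ] M [0.193 0.436 0.065] q6 0.362 grip 24.99868224724196
```

Emit:
step_arm([
  [0, 0, 0, 0, 0, -2],
  [0, 0, 0, 0, 0, -2],
  [0, 0, 0, 0, 0, 0],
])

```text
time: 22.75
position: [0.5722, -0.1814, 0.3459]
tool_rot: [0.948, 0.317, -0.0, -0.0]
ft_force: [-1.8, 1.9, 3.4]
grip_width: 0.0279
grip_force: 25.0
```

```bash
python3 av.py
```

```text
[-1.011  1.42   2.955  0.331  0.455  0.081]
23.05 tip [ 572.12 -181.37   66.88] psi -52.98 F [-0.27  0.9   2.46] M [0.385 0.409 0.067] q6 0.432 grip 25.000134527217597
```

```bash
python3 - <<'E'
from h import *
c=cam("wrist")
C=np.linalg.inv(c["E"])@[.5733,-.18,.074,1];u=C[0]/-C[2]*c["f"]+c["cx"];v=C[1]/C[2]*c["f"]+c["cy"]
u0,v0=int(u)-45,int(v)-35;print(u0,v0)
cv2.imwrite("pics/t3.png",cv2.resize(c["pixels"][v0:v0+75,u0:u0+90],None,fx=8,fy=8,interpolation=2))
E
```

```text
202 159
```

View pics/t3.png

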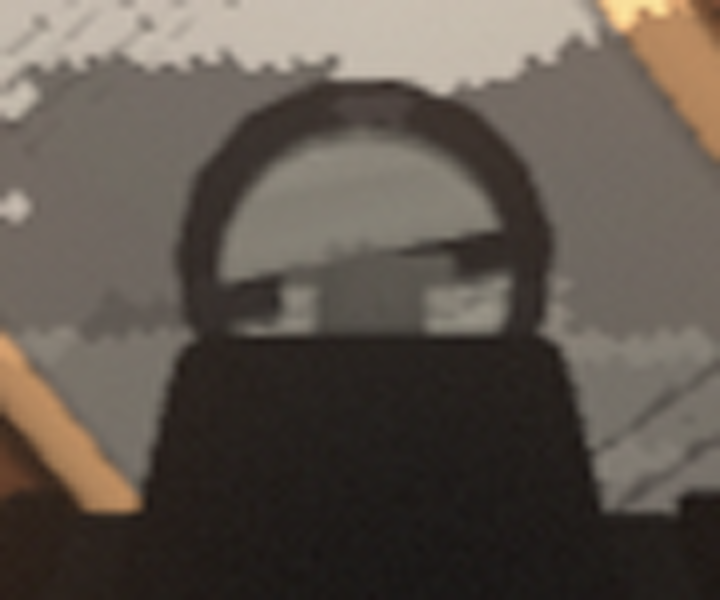

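```bash
cat > slot.py <<'E'
from h import *
# slot edge angle: bright->dark transition going away from camera side, columns left and right of the blade
M=[];J=[]
for i in range(6):
    c=cam("wrist");o=get_obs();M.append(np.r_[o["ft_force"],o["moment"]]);J.append(o["joint_torque"])
T=T_tool(o);psi=np.degrees(np.arctan2(T[1,1],T[0,1]))
s=.00025;a=np.arange(-56,57);b=np.arange(-40,41)
A,B=np.meshgrid(a*s,b*s)   # A along tool y, B along -tool x (down in picture)
W=np.array([.5733,-.18,.0735])+A[...,None]*T[:3,1]*[1,1,0]-B[...,None]*T[:3,0]*[1,1,0]
C=(W-c["E"][:3,3])@c["E"][:3,:3]
r=cv2.remap(c["pixels"],(C[...,0]/-C[...,2]*c["f"]+c["cx"]).astype(np.float32),(C[...,1]/C[...,2]*c["f"]+c["cy"]).astype(np.float32),1)
g=cv2.GaussianBlur(cv2.cvtColor(r,6),(0,0),2).astype(float)
gr=np.diff(g,axis=0); pts=[]
for k in list(range(8,20))+list(range(93,105)):
    i=gr[14:66,k].argmin()+14
    pts.append((a[k]*s*1000,b[i]*s*1000))
p=np.array(pts);sl=np.polyfit(p[:,0],p[:,1],1)
print(np.round(p[::4],1).tolist());print("psi",round(psi,1),"slot rel",round(-np.degrees(np.arctan(sl[0])) ,1),"slot abs",round(psi-np.degrees(np.arctan(sl[0])),1),"FM",np.round(np.mean(M,0),3),"tau6",np.mean(J,0)[5])
E
python3 slot.py
```

```text
[[-12.0, -1.0], [-11.0, -1.0], [-10.0, 4.5], [9.2, 4.2], [10.2, 4.2], [11.2, 4.5]]
psi -53.0 slot rel -8.5 slot abs -61.5 FM [-1.576  1.59   3.24   0.355  0.499  0.122] tau6 0.09951836545951664
```

Emit:
step_arm([
  [0, 0, 0, 0, 0, 2],
  [0, 0, 0, 0, 0, 2],
  [0, 0, 0, 0, 0, 0],
])

```text
time: 23.78
position: [0.5722, -0.1814, 0.3459]
tool_rot: [0.937, 0.351, 0.0, -0.0]
ft_force: [-0.4, 1.3, 2.5]
grip_width: 0.0283
grip_force: 25.0
```

```bash
python3 slot.py
```

```text
[[-12.0, -1.0], [-11.0, 4.5], [-10.0, 4.8], [9.2, 4.2], [10.2, 4.5], [11.2, 4.2]]
psi -49.0 slot rel -7.1 slot abs -56.0 FM [-1.262  1.805  3.175  0.351  0.439  0.062] tau6 0.06031042255926877
```

Emit:
step_arm([
  [0, 0, 0, 0, 0, 2],
  [0, 0, 0, 0, 0, 3],
  [0, 0, 0, 0, 0, 0],
])

```text
time: 24.45
position: [0.5722, -0.1815, 0.3459]
tool_rot: [0.92, 0.391, 0.0, 0.0]
ft_force: [-0.9, 2.1, 3.9]
grip_width: 0.0279
grip_force: 25.0
```

```bash
python3 slot.py
```

```text
[[-12.0, 4.8], [-11.0, 4.5], [-10.0, 4.5], [9.2, 4.5], [10.2, 4.2], [11.2, 4.2]]
psi -44.0 slot rel 0.6 slot abs -43.3 FM [-1.116  1.746  3.041  0.346  0.399  0.017] tau6 0.020274228245398263
```

The torque falls 0.10 → 0.06 → 0.02 N m while backing off 9°. That matches the stop's elastic 0.6 N m/rad, so the screw is at its locked stop. I centre the blade in the slot and lift out.

Emit:
step_arm([
  [-0.0002, 0.0004, 0, 0, 0, 4],
  [0, 0, 0, 0, 0, 4],
  [0, 0, 0, 0, 0, 2.5],
  [0, 0, 0, 0, 0, 0],
])

```text
time: 25.25
position: [0.5724, -0.1815, 0.3461]
tool_rot: [0.881, 0.473, 0.0, 0.001]
ft_force: [0.2, 0.7, 2.6]
grip_width: 0.0278
grip_force: 25.0
```

```bash
python3 slot.py|tail -1
```

```text
psi -33.5 slot rel -0.4 slot abs -33.9 FM [ 0.084 -0.47   2.121 -0.235  0.027 -0.018] tau6 -0.008099277256405912
```

Emit:
step_arm([
  [0, 0, 0.001, 0, 0, 0],
  [0, 0, 0.002, 0, 0, 0],
  [0, 0, 0.002, 0, 0, 0],
  [0, 0, 0.003, 0, 0, 0],
  [0, 0, 0.01, 0, 0, 0],
  [0, 0, 0.02, 0, 0, 0],
  [0, 0, 0.02, 0, 0, 0],
  [0, 0, 0, 0, 0, 0],
])

```text
time: 26.55
position: [0.5725, -0.1812, 0.4062]
tool_rot: [0.881, 0.474, 0.001, 0.002]
ft_force: [-0.3, 0.5, -1.5]
grip_width: 0.0279
grip_force: 25.0
```

```bash
python3 - <<'E'
from h import *
o=get_obs();T=T_tool(o);print(T@[0,0,.279,1],o["ft_force"],T[:3,2])
ims=[]
for n in("wrist","side"):
    c=cam(n);P=cloud(c);z=P[...,2]
    C=np.linalg.inv(c["E"])@[.5733,-.18,.074,1];u=C[0]/-C[2]*c["f"]+c["cx"];v=C[1]/C[2]*c["f"]+c["cy"]
    h=np.hypot(P[...,0]-.5733,P[...,1]+.18)
    sl=P[(z<.0705)&(z>.064)&(h<.0115)][:,:2]*1000;print(n,len(sl),(z[(h<.012)&(z>.071)&(z<.078)]).mean() if n=="wrist" else "")
    if len(sl)>8:
        l=cv2.fitLine(sl.astype(np.float32),cv2.DIST_L2,0,.01,.01).ravel();print(l,np.degrees(np.arctan2(l[1],l[0])))
    u0,v0=int(u)-25,int(v)-30
    ims.append(cv2.resize(c["pixels"][v0:v0+60,u0:u0+50],None,fx=8,fy=8,interpolation=2))
cv2.imwrite("pics/t4.png",np.hstack(ims))
E
```

```text
[ 0.57373031 -0.18187713  0.1271949   1.        ] [-0.31637445  0.4732017  -1.49995783] [ 0.00442105 -0.00230405 -0.99998757]
wrist 102 0.07352732742227829
[ 8.4337229e-01 -5.3732967e-01  5.7261853e+02 -1.8008691e+02] -32.50204
side 20 
[ 8.2319421e-01 -5.6775987e-01  5.7345563e+02 -1.7933899e+02] -34.594162
```

View pics/t4.png

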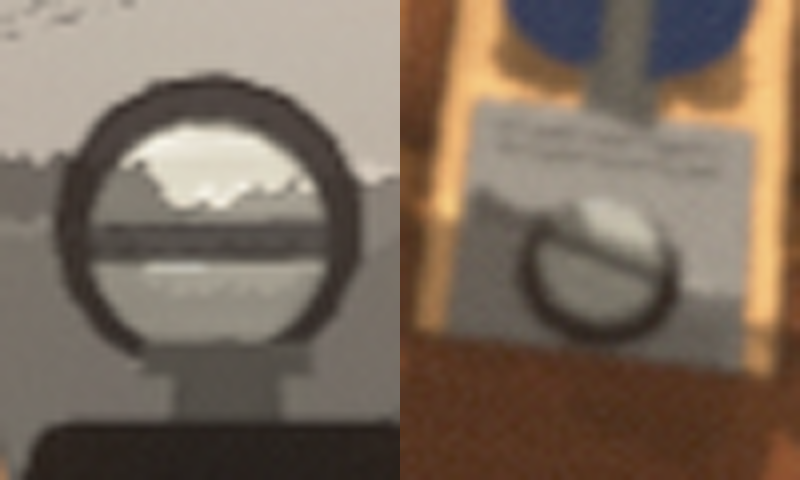

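The slot reads -33° with the head back at rest height, a turn of about 84°, so it is fully locked. I return the driver to the rack.

Emit:
step_arm([
  [0, 0, 0.03, 0, 0, 0],
  [0, 0, 0.025, 0, 0, 0],
  [-0.007, 0.05, 0, 0, 0, 7],
  [-0.007, 0.05, 0, 0, 0, 7],
  [-0.007, 0.05, 0, 0, 0, 7],
  [-0.007, 0.05, 0, 0, 0, 7],
  [-0.007, 0.05, 0, 0, 0, 7],
  [-0.007, 0.05, 0, 0, 0, 7],
  [-0.007, 0.05, 0, 0, 0, 7],
  [-0.007, 0.05, 0, 0, 0, 7],
  [-0.007, 0.04, 0, 0, 0, 6],
  [-0.008, 0.026, 0, 0, 0, 5.6],
])

```text
time: 28.15
position: [0.5002, 0.2868, 0.4576]
tool_rot: [0.466, 0.885, -0.001, -0.001]
ft_force: [0.2, -0.5, -0.8]
grip_width: 0.0275
grip_force: 25.0
```

Emit:
step_arm([
  [0, 0, 0, 0, 0, 0],
  [0, 0, 0, 0, 0, 0],
  [0, 0, 0, 0, 0, 0],
])

```text
time: 28.52
position: [0.5014, 0.2839, 0.4586]
tool_rot: [0.469, 0.883, -0.0, -0.0]
ft_force: [0.4, 0.3, -1.0]
grip_width: 0.0277
grip_force: 25.0
```

```bash
python3 - <<'E'
from h import *
o=get_obs();T=T_tool(o);print(o["position"],T[:3,2],np.degrees(np.arctan2(T[1,1],T[0,1])),np.abs(o["joint_velocities"]).max())
print("rotvec fix deg",np.degrees(np.cross(T[:3,2],[0,0,-1])))
E
```

```text
[0.50138292 0.2839349  0.45860831] [-5.49360456e-04 -5.67446986e-04 -9.99999688e-01] 34.00942439700582 0.004962915703574799
rotvec fix deg [ 0.03251232 -0.03147604  0.        ]
```

Emit:
step_arm([
  [0.0002, 0.0011, -0.04, 0, 0, 0],
  [0, 0, -0.03, 0, 0, 0],
  [0, 0, -0.02, 0, 0, 0],
  [0, 0, 0, 0, 0, 0],
  [0, 0, 0, 0, 0, 0],
])

```text
time: 29.15
position: [0.5019, 0.2857, 0.3698]
tool_rot: [0.469, 0.883, 0.001, 0.001]
ft_force: [0.3, -0.1, -1.1]
grip_width: 0.0276
grip_force: 25.0
```

Emit:
step_arm([
  [0, 0, -0.01, 0, 0, 0],
  [0, 0, -0.01, 0, 0, 0],
  [0, 0, 0, 0, 0, 0],
  [0, 0, 0, 0, 0, 0],
])

```text
time: 29.65
position: [0.5012, 0.2861, 0.3488]
tool_rot: [0.469, 0.883, -0.0, -0.0]
ft_force: [-0.1, -0.8, -1.2]
grip_width: 0.0277
grip_force: 25.0
```

Emit:
step_arm([
  [0.0004, -0.0009, -0.01, 0, 0, 0],
  [0, 0, -0.015, 0, 0, 0],
  [0, 0, -0.015, 0, 0, 0],
  [0, 0, -0.01, 0, 0, 0],
  [0, 0, -0.005, 0, 0, 0],
  [0, 0, 0, 0, 0, 0],
  [0, 0, 0, 0, 0, 0],
])

```text
time: 30.52
position: [0.5018, 0.2852, 0.2943]
tool_rot: [0.469, 0.883, 0.0, 0.0]
ft_force: [0.1, 0.7, -0.8]
grip_width: 0.0278
grip_force: 25.0
```

Emit:
step_arm([
  [0, 0, -0.003, 0, 0, 0],
  [0, 0, -0.001, 0, 0, 0],
  [0, 0, 0, 0, 0, 0],
  [0, 0, 0, 0, 0, 0],
])

```text
time: 31.02
position: [0.5016, 0.2852, 0.29]
tool_rot: [0.469, 0.883, 0.0, 0.0]
ft_force: [0.0, -0.4, -1.2]
grip_width: 0.0279
grip_force: 25.0
```

Emit:
step_arm([
  [0, 0, -0.001, 0, 0, 0],
  [0, 0, -0.0006, 0, 0, 0],
  [0, 0, 0, 0, 0, 0],
  [0, 0, 0, 0, 0, 0],
])

```text
time: 31.52
position: [0.5016, 0.2852, 0.2883]
tool_rot: [0.469, 0.883, -0.0, -0.0]
ft_force: [0.5, -0.1, -1.2]
grip_width: 0.0277
grip_force: 25.0
```

```bash
python3 av.py
```

```text
[ 0.113 -0.034 -1.019 -0.044 -0.009  0.009]
31.825 tip [501.62 285.14   9.34] psi 34.12 F [ 0.3   0.12 -0.93] M [ 0.01  -0.007  0.014] q6 -0.272 grip 24.99821418779902
```

Emit:
step_arm([
  [0, 0, -0.0005, 0, 0, 0],
  [0, 0, 0, 0, 0, 0],
  [0, 0, 0, 0, 0, 0],
])

```text
time: 32.2
position: [0.5016, 0.2852, 0.2882]
tool_rot: [0.469, 0.883, 0.0, 0.0]
ft_force: [-0.0, -0.3, 4.2]
grip_width: 0.0277
grip_force: 25.0
```

```bash
python3 av.py
```

```text
[-1.337e+00 -5.840e-01  4.770e+00 -1.490e-01  3.080e-01  3.000e-03]
32.5 tip [501.65 285.16   9.17] psi 34.12 F [-0.99 -0.49  5.07] M [-0.135  0.333  0.04 ] q6 -0.272 grip 24.997800348792225
```

Emit:
step_arm([
  [0, 0, -0.0004, 0, 0, 0],
  [0, 0, 0, 0, 0, 0],
  [0, 0, 0, 0, 0, 0],
])

```text
time: 32.88
position: [0.5016, 0.2851, 0.2882]
tool_rot: [0.469, 0.883, 0.0, 0.0]
ft_force: [-2.8, -1.6, 7.4]
grip_width: 0.0281
grip_force: 25.0
```

```bash
python3 av.py
```

```text
[-2.017 -0.865  7.869 -0.229  0.402 -0.012]
33.175 tip [501.69 285.19   9.19] psi 34.12 F [-2.57 -1.08  7.72] M [-0.206  0.413 -0.019] q6 -0.272 grip 24.99786361819133
```

The handle rests on the plate. I back off 0.5 mm, open and retreat.

Emit:
step_arm([
  [0, 0, 0.0006, 0, 0, 0],
  [0, 0, 0, 0, 0, 0],
])

```text
time: 33.42
position: [0.5016, 0.2852, 0.2882]
tool_rot: [0.469, 0.883, 0.0, 0.0]
ft_force: [-1.2, -0.3, 4.6]
grip_width: 0.0274
grip_force: 25.0
```

Emit:
step_arm([
  [0, 0, 0, 0, 0, 0],
  [0, 0, 0, 0, 0, 0],
  [0, 0, 0, 0, 0, 0],
  [0, 0, 0, 0, 0, 0],
  [0, 0, 0, 0, 0, 0],
  [0, 0, 0, 0, 0, 0],
  [0, 0, 0, 0, 0, 0],
  [0, 0, 0, 0, 0, 0],
], jaw=0.08)

```text
time: 34.42
position: [0.5016, 0.2852, 0.288]
tool_rot: [0.469, 0.883, 0.0, -0.0]
ft_force: [0.6, -0.2, -0.1]
grip_width: 0.0798
grip_force: 0.0
```

Emit:
step_arm([
  [0, 0, 0.01, 0, 0, 0],
  [0, 0, 0.03, 0, 0, 0],
  [0, 0, 0.05, 0, 0, 0],
  [0, 0, 0.05, 0, 0, 0],
  [-0.02, 0.03, 0.03, 0, 0, 0],
  [-0.04, 0.05, 0, 0, 0, 0],
  [-0.04, 0.05, 0, 0, 0, 0],
  [0, 0, 0, 0, 0, 0],
  [0, 0, 0, 0, 0, 0],
])

```text
time: 35.55
position: [0.4034, 0.4127, 0.4585]
tool_rot: [0.468, 0.884, 0.0, 0.001]
ft_force: [0.4, 0.3, 0.1]
grip_width: 0.0803
grip_force: 0.0
```

```bash
python3 - <<'E'
from h import *
ims=[]
for n in("top","side"):
    c=cam(n);P=cloud(c);z=P[...,2]
    if n=="top":
        q=P[(z>.15)&(z<.18)&(np.hypot(P[...,0]-.501,P[...,1]-.285)<.03)];print(z.shape,len(q),q.mean(0) if len(q) else 0,cv2.minAreaRect((q[:,:2]*1000).astype(np.float32)) if len(q) else 0)
    C=np.linalg.inv(c["E"])@[.51,.24,.09,1];u=int(C[0]/-C[2]*c["f"]+c["cx"]);v=int(C[1]/C[2]*c["f"]+c["cy"])
    ims.append(cv2.resize(c["pixels"][v-60:v+40,u-50:u+50],None,fx=4,fy=4,interpolation=2))
cv2.imwrite("pics/end.png",np.hstack(ims));print(get_obs()["time"])
E
```

```text
(384, 512) 148 [0.50142227 0.2836427  0.16561101] ((501.4013366699219, 284.6107482910156), (27.860746383666992, 27.82335662841797), 34.68000411987305)
35.65
```

View pics/end.png

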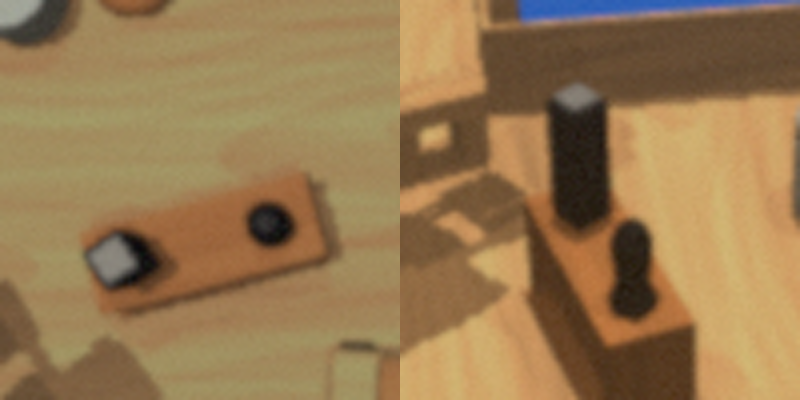

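The driver stands upright in its own hole, handle top at about (112,260) in the top crop. The pick is undisturbed.

```bash
python3 -c "from rig import hand_in; print(hand_in())"
```

```text
the job is handed in; nothing more can be done
None
```

I turned the lock screw clockwise about 84° to its locked stop, measured wrist forces stayed below 10 N, the screwdriver is back upright in its own rack hole, and the job is handed in at about 36 s.

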